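# Clear the light pad and hold a marble tray over it

## Robot

A 6-joint arm with a two-finger parallel gripper is mounted at the origin on the work surface. World frame = base frame: x ahead of the robot, y to its left, z up, the work surface at z = 0. Lengths are in m, angles in rad, forces in N, time in s.
With the tool pointing down it reaches from about 0.375 to 0.9 m from the base axis. Payload 3.1 kg.
Tool frame: the origin (TCP) lies midway between the tips of the shut fingers; the grasp point (between the pads) lies manip.grip_depth behind it (manip.grip_depth is the distance from the TCP to the grasp point, in m); z points along the fingers, y is the direction in which the jaws open and shut (so a half turn about z gives the same grasp; the last joint's range is limited). The gripper opens to 85 mm and grips with 20 to 120 N. Pads are 22 mm wide; open, the fingers measure 114 mm over their backs; the gripper's body (76 mm by 85 mm) begins 54 mm behind the grasp point. The pads swing forward as they close: fully open they stand 13 mm farther back than shut.
Start: joints at [-1.29, 0.527, 1.433, -0, 1.181, -0.178], TCP at [0.277, -0.56, 0.231] pointing down, gripper open.
Joint ranges: [-3.08, 3.08], [-0.75, 2.2], [0.22, 2.44], [-1.43, 4.57], [0, 2.65], [-2.85, 2.85]. Speed limits (rad/s): [2.79, 2.79, 3.14, 3.14, 3.14, 3.14].

## Interface

Orientations are given as a unit quaternion [x, y, z, w].
In Python, from station import manip, vision gives the robot as it stands.
- The arm moves only by the shell command python3 -m crank 'ROWS' [FORCE]. ROWS is JSON, a list of rows, each an object with "grip": the closure, from 0 (fully open) to 1 (shut); "offset": the shift along the tool's x, y, z in mm, a list of three; "angular": the turn, a rotation vector about the tool's x, y, z in degrees, a list of three. A call has 1 to 10 rows; each row is the pose to reach, as a shift and turn from the pose commanded when the call began, along the tool's axes at that moment; what a row does not reach only later rows make up. A row lasts 1/10 s, in which the tool goes at most 50 mm and 8.59 degrees, less where a joint would pass 70% of its speed; a pose out of reach is approached as far as the arm can. A call with a gripper value outside its range is refused whole. The fingers move at their own pace and stop on an object; FORCE is the grip in N (left out, the last holds). Time passes only in rows, so rows that repeat a pose let the fingers close. It gives the time, the measured TCP pose, the force and the opening at its end, in the units of the state.
- manip.sense(): the state, without advancing time (a new reading comes with each control period).
- vision.snapshot(name): name is "scene" or "top" or "wrist"; returns a dict with "pixels" (480x640x3 uint8, red, green, blue), "intrinsics" (3x3 intrinsics, pixels), "R" (3x3) and "t" (3): a world point X has camera coordinates R X + t. Camera axes: x right, y down, z forward; pixel columns grow to the right and rows downward; lengths in m; the calibration is good to about 2 mm. A picture is of the moment at which its call begins. There is no depth.
- manip.sign_off(): hands the job in, once; it reports no verdict.
The state is a dict: "t": time; "q": joint angles; "qd": joint speeds; "tau": joint torques, N m; "tcp_pos": TCP position; "tool_rot": TCP orientation; "force": force on the tool from outside, world axes, zero at the start; "ft_torque": the same for the moment, N m; "finger_gap": opening from 0.0 (shut) to 1.0 (fully open).
Only numpy, scipy, OpenCV 4.12 (cv2) and the standard library are available. Lean on these libraries where they do the work, as an engineer would, in place of code of your own. Each camera call takes 0.05 s, during which the arm holds its last target.

## Task

Without shifting the black-lidded case, the jars or the saucer, clear the light pad: stack the blue-lidded case squarely on the black-lidded case, then the green-lidded case squarely on the blue one. Then pick the marble tray up by its handle, carry it without letting the marble leave its pocket, and finish still holding it in the gripper, level and still, about 15 cm above the light pad with the marble over the cross in the pad's middle.

Things in the scene. Friction and masses are not known exactly. Their poses are not given: they have to be found in the camera images.
- pad_center (a point): Light pad, fixed to the bench: flat grey-framed plate with a white glowing face and a small black cross in its middle, 180 (x) by 240 (y) by 8 mm high. The point is the middle of its top face (the cross); x and y along its sides, z up. The blue and green cases start on it, side by side along its y.
- base_case_center (a point): Closed dark case with a black lid and flat top, standing loose on the bench: 90 (x) by 54 (y) by 40 mm high, 0.9 kg. The point is its centre, 20 mm above its underside; z up. It is the foot of the column and stays where it is.
- blue_case_center (a point): Closed grey case with a blue lid and flat top, loose on the light pad: 90 (x, long) by 54 (y, across, flat sides to grip) by 38 mm high, about 0.25 kg. The point is its centre, 19 mm above its underside; z up.
- green_case_center (a point): Closed grey case with a green lid and flat top, loose on the light pad: 90 (x, long) by 54 (y, across, flat sides to grip) by 38 mm high, about 0.2 kg. The point is its centre, 19 mm above its underside; z up.
- tray_grip (a point): Loose flat tray, pale floor with a blue edge, standing on the bench, 160 (x) by 76 (y) mm, floor 4 mm thick, edge lip 10 mm high, 0.16 kg. In its middle stands an upright blue handle rib, 44 mm long (x), 14 mm thick (y), its top 62 mm above the tray's underside. The point lies in the rib, 44 mm above the tray's underside and 18 mm below the rib's top; x along the tray, z up. Round pockets lie 52 mm to either side of the rib along x.
- pocket (a point): Pocket of the tray that holds the marble: a ring 32 mm wide inside, its rim only 3 mm above the tray floor, 52 mm from the handle in the tray's +x direction. The point lies on its axis, 11 mm above its floor, where the marble's centre belongs (the marble can roll about 8 mm from it inside the ring). At rest a tilt of about 40 degrees, or less when jerked, lets the marble out.
- marble_center (a point): Centre of the orange marble, 22 mm across, 14 g, lying loose in the tray's pocket.
- tree_jar: Bystander: jar with a blue cap and a dark model tree on it, 53 mm across, about 170 mm high with the tree, branches reaching 45 mm from its axis. Origin at the centre of its underside.
- jar: Bystander: small jar with a blue cap, 53 mm across, 64 mm high. Origin at the centre of its underside.
- saucer: Bystander: white saucer with some tiny parts, 104 mm across, 10 mm high. Origin at the centre of its underside.

How it is judged:
By the outcome, as a careful person would: the job done as asked, in the order asked, and still so for the second after the job is handed in, while the arm keeps its last pose, push and grip.
It also fails if it takes over 72 s, if anything falls off the work surface, if the arm or the gripper's body presses on something with over 40 N, if the wrist force passes 120 N, or if a joint passes its speed limit or range.

## Working session

There is one attempt and no reset: what is moved stays moved. The work goes in short steps, Python scripts to look and compute and a shell command to move; the robot and the scene stay as the last step left them, time stands still between calls to the robot, and variables do not carry over. Pictures are saved under pics/ and viewed, and the job is handed in when it is done.

```bash
ls; mkdir -p pics
python3 - <<'E'
from station import manip, vision
import cv2
s=manip.sense(); print({k:s[k] for k in('t','tcp_pos','tool_rot','force','finger_gap')}, manip.grip_depth)
for n in('scene','top','wrist'):
    d=vision.snapshot(n); cv2.imwrite(f'pics/{n}0.png',d['pixels'][:,:,::-1]); print(n,d['intrinsics'],d['R'],d['t'])
    import numpy as np; np.savez(f'{n}0.npz',**d)
E
```

```text
pics
{'t': 0.0, 'tcp_pos': array([ 0.27660915, -0.55962928,  0.23029961]), 'tool_rot': array([ 9.73801573e-01,  2.27396603e-01, -7.37134462e-05, -1.12999772e-03]), 'force': array([ 0.33896755,  0.20218209, -0.71376808]), 'finger_gap': 0.9981883298841844} 0.0187
scene [[550.93651682   0.         311.37645592]
 [  0.         550.93651682 236.60057955]
 [  0.           0.           1.        ]] [[ 0.85925775  0.51118655 -0.01908991]
 [ 0.31827494 -0.5634613  -0.76237289]
 [-0.40047119  0.64899898 -0.64685636]] [-0.49807505 -0.14283339  1.39938797]
top [[532.91843675   0.         314.69017421]
 [  0.         532.91843675 240.08260348]
 [  0.           0.           1.        ]] [[-0.01819813 -0.99952847  0.02473183]
 [-0.99504695  0.0156877  -0.09816037]
 [ 0.09772609 -0.02639567 -0.99486325]] [-0.00903792  0.59601206  0.9285535 ]
wrist [[385.29745109   0.         317.38575882]
 [  0.         385.29745109 233.64424904]
 [  0.           0.           1.        ]] [[ 0.44269188 -0.89667202 -0.00178284]
 [-0.84832354 -0.41946439  0.32310493]
 [-0.29046699 -0.1415235  -0.94636147]] [-0.62391063 -0.04170141  0.38061042]
```

View pics/scene0.png

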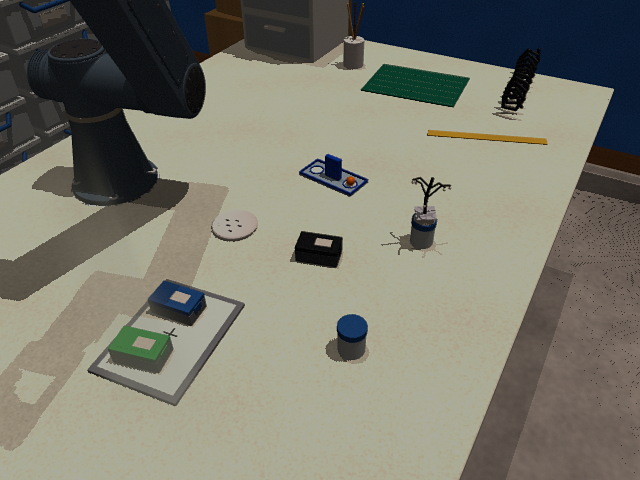

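View pics/top0.png

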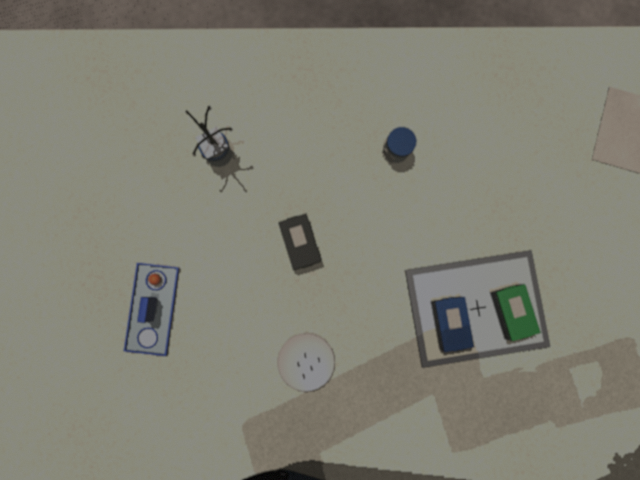

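View pics/wrist0.png

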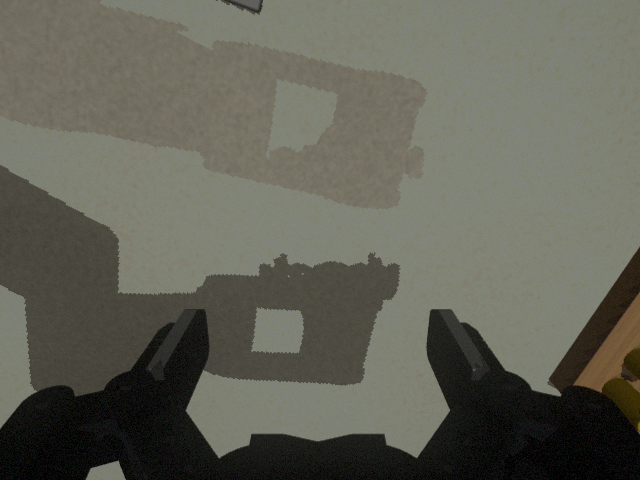

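Scene: saucer (235,225), black case (319,249), tray (334,177) with orange marble (350,181), blue case (177,300), green (140,347). Top view: black (300,242), blue (453,324), green (516,313), cross (478,308), tray handle (148,309), marble (155,280). I'll zoom in on the top view.

Run:
```python
import cv2,numpy as np
im=cv2.imread('pics/top0.png')
a=cv2.resize(im[235:375,400:560],None,fx=4,fy=4,interpolation=cv2.INTER_NEAREST)
cv2.imwrite('pics/z1.png',cv2.convertScaleAbs(a,alpha=1.5))
b=cv2.resize(im[200:290,260:340],None,fx=5,fy=5,interpolation=cv2.INTER_NEAREST)
c=cv2.resize(im[255:365,110:190],None,fx=4,fy=4,interpolation=cv2.INTER_NEAREST)
h=450
o=np.zeros((h,800,3),np.uint8);o[:450,:400]=cv2.convertScaleAbs(b,alpha=2.);o[:440,400:720]=c
cv2.imwrite('pics/z2.png',o)
```

```text
(no output)
```

View pics/z1.png

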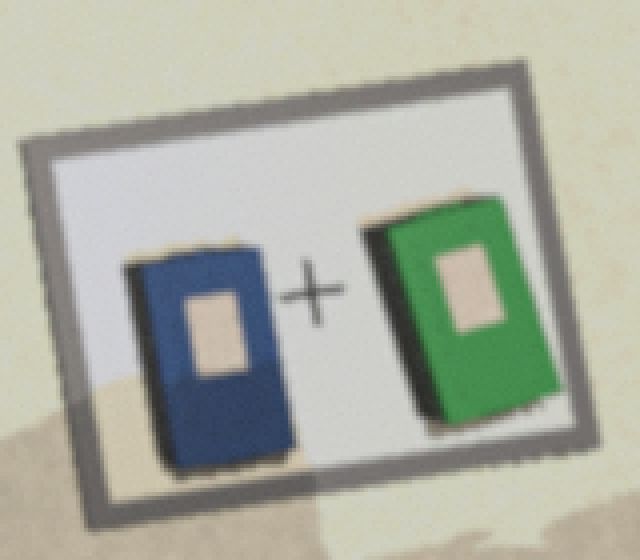

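View pics/z2.png

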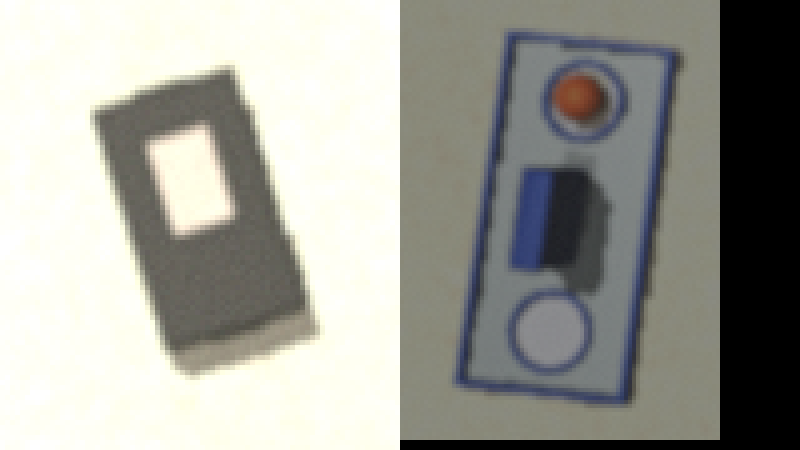

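```bash
cat > h.py <<'E'
import cv2,numpy as np
def topl(d,px,z):
    px=np.atleast_2d(np.asarray(px,float)); K,R,t=d['intrinsics'],d['R'],d['t']
    r=(np.linalg.inv(K)@np.c_[px,np.ones(len(px))].T).T@R; C=-R.T@t
    return C+r*((z-C[2])/r[:,2])[:,None]
def proj(d,X):
    p=(d['R']@np.atleast_2d(X).T).T+d['t']; p=p@d['intrinsics'].T; return p[:,:2]/p[:,2:]
def rect(d,mask,z,name=''):
    mask=cv2.morphologyEx(mask.astype(np.uint8),cv2.MORPH_OPEN,np.ones((3,3)))
    cs,_=cv2.findContours(mask,cv2.RETR_EXTERNAL,cv2.CHAIN_APPROX_NONE)
    c=cv2.convexHull(max(cs,key=cv2.contourArea))[:,0]
    W=topl(d,c,z)[:,:2]
    (cx,cy),(w,h),a=cv2.minAreaRect((W*1000).astype(np.float32))
    if w<h: w,h,a=h,w,a+90
    a=(a+90)%180-90
    M=cv2.moments(cv2.convexHull((W*1000).astype(np.float32)))
    print(name,'c',round(cx,1),round(cy,1),'m',np.round([M['m10']/M['m00'],M['m01']/M['m00']],1),'size',round(w,1),round(h,1),'long-axis deg',round(a,1))
    return cx/1000,cy/1000,a
def hsv(d): return cv2.cvtColor(d['pixels'],cv2.COLOR_RGB2HSV).astype(int)
def rng(H,lo,hi,box):
    m=((H>=lo)&(H<=hi)).all(2); b=np.zeros_like(m); x0,y0,x1,y1=box; b[y0:y1,x0:x1]=1; return m&b
E
python3 - <<'E'
from h import *
d=dict(np.load('top0.npz')); H=hsv(d); P=d['pixels']
for p in [(453,305),(455,345),(520,325),(300,255),(306,268),(301,262),(148,309),(155,280),(435,325),(470,260),(450,262)]: print(p,H[p[1],p[0]],P[p[1],p[0]])
rect(d,rng(H,(100,110,30),(125,255,255),(425,285,485,360)),.046,'blue')
rect(d,rng(H,(45,110,30),(80,255,255),(485,275,545,350)),.046,'green')
v=H[:,:,2]
m=rng(H,(0,0,0),(180,255,58),(270,205,330,280)); rect(d,m,.040,'black top')
m=rng(H,(0,0,0),(180,255,95),(270,205,330,280)); rect(d,m,.040,'black all')
# tray outer
m=rng(H,(100,90,0),(130,255,255),(115,255,190,365)); rect(d,m,.010,'tray')
m=rng(H,(0,150,90),(15,255,255),(140,265,170,295)); ys,xs=np.nonzero(m); print('marble',topl(d,(xs.mean(),ys.mean()),.016))
# pad outline corners (zoom/4+offset)
c=np.array([[20,143],[526,62],[600,445],[90,530]])/4+[400,235]
W=topl(d,c,.008); print(W.round(4),W.mean(0)); 
for i in range(4): e=W[(i+1)%4]-W[i]; print(np.linalg.norm(e),np.degrees(np.arctan2(e[1],e[0])))
print('cross',topl(d,np.array([[313,293]])/4+[400,235],.008))
print('handle top ', topl(d,np.array([[ (525+548+538+512)/4-400,(168+168+270+270)/4]])/4+[110,255],.062))
E
```

```text
(453, 305) [109 129  79] [39 54 79]
(455, 345) [109 120  64] [34 45 64]
(520, 325) [ 64 127  94] [47 94 53]
(300, 255) [20 29 52] [52 50 46]
(306, 268) [19 38 73] [73 69 62]
(301, 262) [25 31 49] [49 48 43]
(148, 309) [111  46  39] [32 34 39]
(155, 280) [  9 164 129] [129  70  46]
(435, 325) [120   4  72] [71 71 72]
(470, 260) [20 17 91] [91 89 85]
(450, 262) [ 33  20 117] [116 117 108]
blue c 443.2 -259.5 m [ 443.3 -259.4] size 87.7 50.9 long-axis deg 7.3
green c 461.7 -373.1 m [ 461.4 -373.1] size 89.4 52.1 long-axis deg 14.7
black top c 592.2 7.2 m [592.    7.2] size 90.9 50.8 long-axis deg 16.7
black all c 588.7 6.4 m [588.9   6.3] size 102.2 55.1 long-axis deg 16.2
tray c 477.3 291.5 m [477.4 291.4] size 42.6 14.2 long-axis deg -7.4
marble [[0.5317612  0.27070265 0.016     ]]
[[ 0.5387 -0.1845  0.008 ]
 [ 0.5721 -0.4213  0.008 ]
 [ 0.3967 -0.4451  0.008 ]
 [ 0.3638 -0.2101  0.008 ]] [ 0.46785098 -0.31522799  0.008     ]
0.23911668209057554 -81.9629406148324
0.1770098380080986 -172.2685668485252
0.23725311816130906 97.98253347353122
0.17678392741166596 8.33506242341836
cross [[ 0.46790239 -0.31664639  0.008     ]]
handle top  [[0.47815187 0.27643918 0.062     ]]
```

```bash
cat > go.py <<'E'
import sys,numpy as np
from station import manip
from scipy.spatial.transform import Rotation as Ro
# args x y z(m) yaw deg : print offset/angular in tool frame
x,y,z,a=map(float,sys.argv[1:5]); s=manip.sense()
R=Ro.from_quat(s['tool_rot']); T=Ro.from_euler('z',a,degrees=True)*Ro.from_euler('x',180,degrees=True)
print('t',round(s['t'],2),'tcp',s['tcp_pos'].round(4),'off',(R.inv().apply(np.array([x,y,z])-s['tcp_pos'])*1000).round(1),'ang',np.degrees((R.inv()*T).as_rotvec()).round(2),'F',s['force'].round(1),'gap',round(s['finger_gap'],3))
E
python3 go.py .4435 -.2595 .12 7.3
python3 - <<'E'
from h import *
d=dict(np.load('scene0.npz')); H=hsv(d)
# cross-check: project estimates into scene
P=[[.4435,-.2595,.046],[.4615,-.373,.046],[.592,.0072,.04],[.468,-.316,.008],[.478,.2764,.062],[.5318,.2707,.016]]
im=cv2.cvtColor(d['pixels'],cv2.COLOR_RGB2BGR)
def box(c,a,L,W,z):
    a=np.radians(a);u=np.array([np.cos(a),np.sin(a)]);v=np.array([-u[1],u[0]])
    return np.array([[*(np.array(c)+i*u*L/2+j*v*W/2),z] for i,j in((1,1),(1,-1),(-1,-1),(-1,1))])
im=cv2.resize(im,None,fx=3,fy=3)
for b in [box((.4435,-.2595),7.3,.09,.054,.046),box((.4615,-.373),14.7,.09,.054,.046),box((.592,.0072),16.7,.09,.054,.04),box((.468,-.316),8.1,.18,.24,.008)]:
    q=proj(d,b)*3+1; cv2.polylines(im,[q.round().astype(int)],True,(0,0,255),1)
for q in proj(d,P)*3+1: cv2.drawMarker(im,tuple(q.astype(int)),(0,255,255),0,10,1)
cv2.imwrite('pics/s1.png',im[680:1230,260:1060]); cv2.imwrite('pics/s2.png',im[420:620,860:1160])
E
```

```text
t 0.15 tcp [ 0.2767 -0.5598  0.2305] off [ 282.5 -195.2  111. ] ang [-0.1  -0.   18.99] F [-0.2  0.  -0. ] gap 0.999
```

View pics/s1.png

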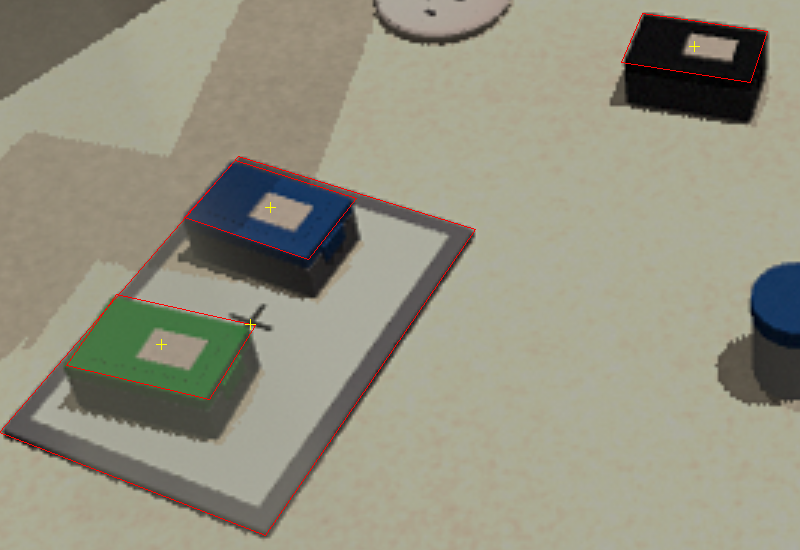

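The scene view confirms the top-view estimates: the outlines fit blue, green, black and the pad within about 2 mm. Moving above the blue case.

```bash
python3 -m crank '[{"grip":0,"offset":[40,-28,16],"angular":[0,0,3]},{"grip":0,"offset":[80,-56,32],"angular":[0,0,6]},{"grip":0,"offset":[120,-83,47],"angular":[0,0,9]},{"grip":0,"offset":[160,-111,63],"angular":[0,0,12]},{"grip":0,"offset":[200,-138,79],"angular":[0,0,15]},{"grip":0,"offset":[240,-166,94],"angular":[0,0,18]},{"grip":0,"offset":[270,-187,106],"angular":[0,0,19]},{"grip":0,"offset":[282.5,-195,111],"angular":[-0.1,0,19]},{"grip":0,"offset":[282.5,-195,111],"angular":[-0.1,0,19]}]' 50
python3 go.py .4435 -.2595 .010 7.3
python3 - <<'E'
from station import vision; import cv2
d=vision.snapshot('wrist'); cv2.imwrite('pics/w1.png',d['pixels'][:,:,::-1])
E
```

```text
t: 1.05
tcp_pos: [0.4438, -0.2575, 0.1193]
tool_rot: [0.998, 0.066, -0.001, -0.0]
force: [-0.3, -0.8, 0.5]
finger_gap: 0.998
t 1.05 tcp [ 0.4438 -0.2575  0.1193] off [ -0.4   2.1 109.3] ang [-0.05  0.1   0.23] F [-0.3 -0.8  0.5] gap 0.998
```

View pics/w1.png

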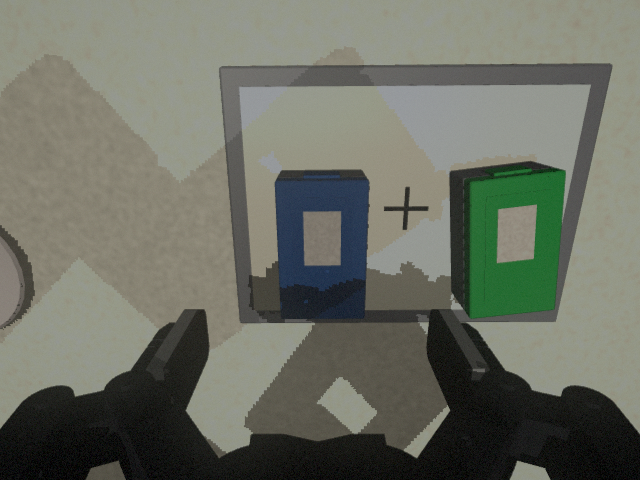

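Wrist view: blue lid at about (322,245), square and centred between the fingers (206/428), with the green well clear. Descending and gripping.

```bash
python3 -m crank '[{"grip":0,"offset":[0,1.5,40],"angular":[0,0,0]},{"grip":0,"offset":[0,1.5,75],"angular":[0,0,0]},{"grip":0,"offset":[0,1.5,98],"angular":[0,0,0]},{"grip":0,"offset":[0,1.5,108],"angular":[0,0,0]},{"grip":0,"offset":[0,1.5,109],"angular":[0,0,0]},{"grip":0.6,"offset":[0,1.5,109],"angular":[0,0,0]},{"grip":0.8,"offset":[0,1.5,109],"angular":[0,0,0]},{"grip":0.8,"offset":[0,1.5,109],"angular":[0,0,0]},{"grip":0.8,"offset":[0,1.5,109],"angular":[0,0,0]},{"grip":0.8,"offset":[0,1.5,109],"angular":[0,0,0]}]' 50
python3 go.py .592 .0072 .125 16.7
```

```text
t: 2.1
tcp_pos: [0.4444, -0.2625, 0.0128]
tool_rot: [0.998, 0.064, 0.001, 0.002]
force: [-1.8, 0.2, 6.3]
finger_gap: 0.625
t 2.1 tcp [ 0.4444 -0.2625  0.0128] off [ 180.7 -248.4 -112.8] ang [ 0.19 -0.07 -9.42] F [-1.8  0.2  6.3] gap 0.625
```

```bash
python3 -m crank '[{"grip":0.8,"offset":[0,0,-10],"angular":[0,0,0]},{"grip":0.8,"offset":[0,0,-40],"angular":[0,0,0]},{"grip":0.8,"offset":[0,0,-80],"angular":[0,0,0]},{"grip":0.8,"offset":[0,0,-90],"angular":[0,0,0]},{"grip":0.8,"offset":[0,0,-90],"angular":[0,0,0]}]'
python3 go.py .592 .0072 .10 16.7
python3 - <<'E'
from station import vision; import cv2,numpy as np
d=vision.snapshot('wrist'); cv2.imwrite('pics/w2.png',d['pixels'][:,:,::-1])
d=vision.snapshot('top'); cv2.imwrite('pics/t2.png',d['pixels'][:,:,::-1])
E
python3 go.py .592 .0072 .10 16.7
```

```text
t: 2.6
tcp_pos: [0.4449, -0.2627, 0.1033]
tool_rot: [0.998, 0.064, 0.002, 0.003]
force: [-0.2, -0.1, -2.9]
finger_gap: 0.621
t 2.6 tcp [ 0.4449 -0.2627  0.1033] off [ 180.2 -249.     2.5] ang [ 0.32 -0.17 -9.4 ] F [-0.2 -0.1 -2.9] gap 0.621
t 2.7 tcp [ 0.4434 -0.2614  0.1008] off [ 181.5 -247.5    0.5] ang [ 0.04  0.03 -9.41] F [-0.4  0.8 -3. ] gap 0.625
```

View pics/w2.png

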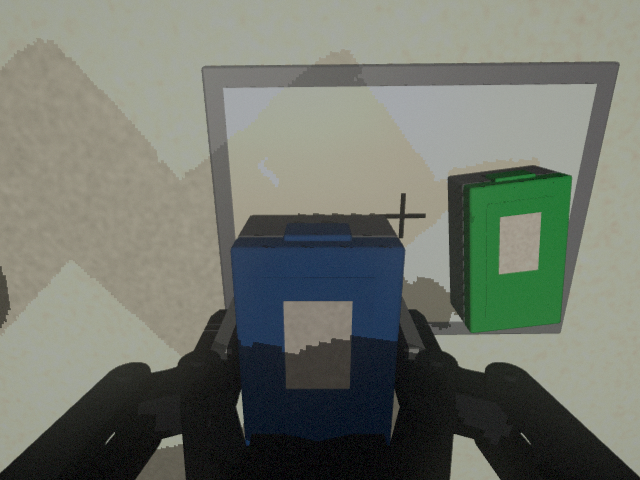

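View pics/t2.png

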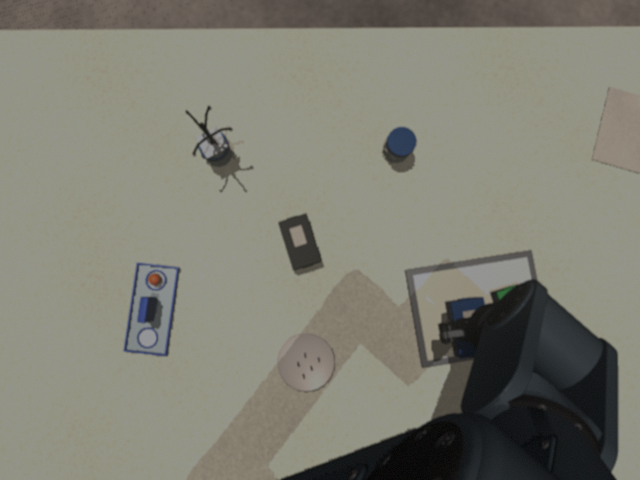

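Blue is held squarely: wrist view shows it centred at (318,340) between the fingers. The black case, jars and saucer haven't moved in the top view. Next is a carry at this height to above black.

```bash
python3 -m crank '[{"grip":0.8,"offset":[15,-20,0],"angular":[0,0,-0.5]},{"grip":0.8,"offset":[40,-55,0],"angular":[0,0,-2]},{"grip":0.8,"offset":[69,-95,0],"angular":[0,0,-3.5]},{"grip":0.8,"offset":[98,-135,0],"angular":[0,0,-5]},{"grip":0.8,"offset":[127,-175,0],"angular":[0,0,-6.5]},{"grip":0.8,"offset":[154,-212,0],"angular":[0,0,-8]},{"grip":0.8,"offset":[173,-238,0],"angular":[0,0,-9]},{"grip":0.8,"offset":[181,-248,0],"angular":[0,0,-9.4]},{"grip":0.8,"offset":[181,-248,0],"angular":[0,0,-9.4]},{"grip":0.8,"offset":[181,-248,0],"angular":[0,0,-9.4]}]'
python3 go.py .592 .0072 .052 16.7
python3 - <<'E'
from station import vision,manip; import cv2,numpy as np
for n in('wrist','top','scene'):
    d=vision.snapshot(n); cv2.imwrite(f'pics/{n}3.png',d['pixels'][:,:,::-1]); np.savez(n+'3.npz',**d)
    s=manip.sense(); print(s['tcp_pos'],s['tool_rot'])
E
```

```text
t: 3.7
tcp_pos: [0.5905, 0.0064, 0.0995]
tool_rot: [0.989, 0.145, -0.002, 0.001]
force: [0.3, 0.0, -2.8]
finger_gap: 0.625
t 3.7 tcp [0.5905 0.0064 0.0995] off [ 1.8 -0.4 47.5] ang [ 0.05  0.2  -0.02] F [ 0.3  0.  -2.8] gap 0.625
[0.59057258 0.00586384 0.09990583] [ 9.89501755e-01  1.44512567e-01 -1.38972698e-03  6.80926715e-04]
[0.5907654  0.00557757 0.10019825] [ 9.89556117e-01  1.44142547e-01 -1.06232791e-03  6.99455850e-04]
[0.59104    0.00546313 0.1004953 ] [ 9.89579175e-01  1.43986035e-01 -6.97607344e-04  7.69490730e-04]
```

View pics/wrist3.png

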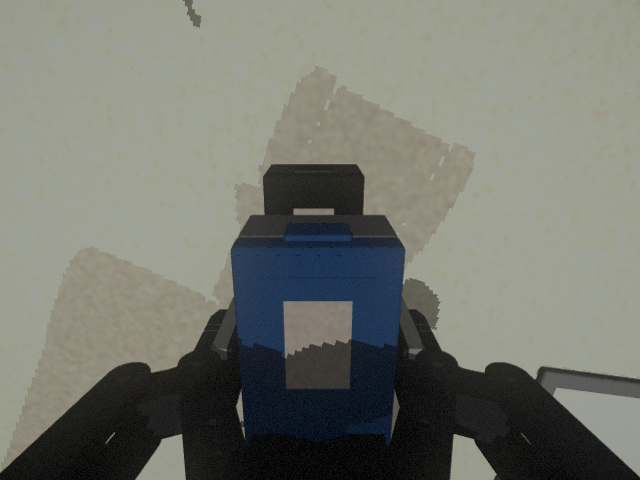

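View pics/scene3.png

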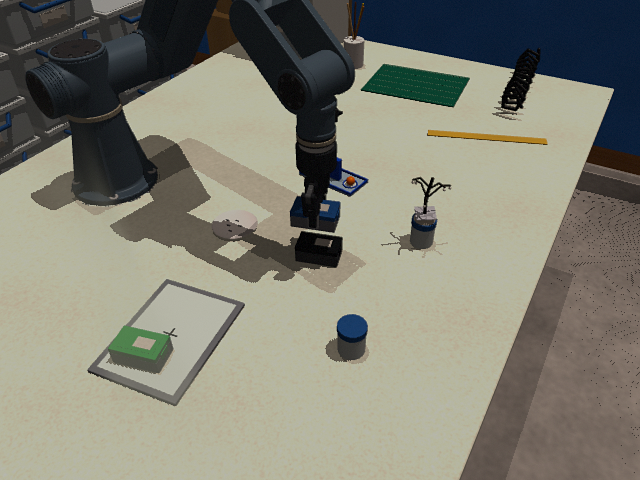

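View pics/top3.png

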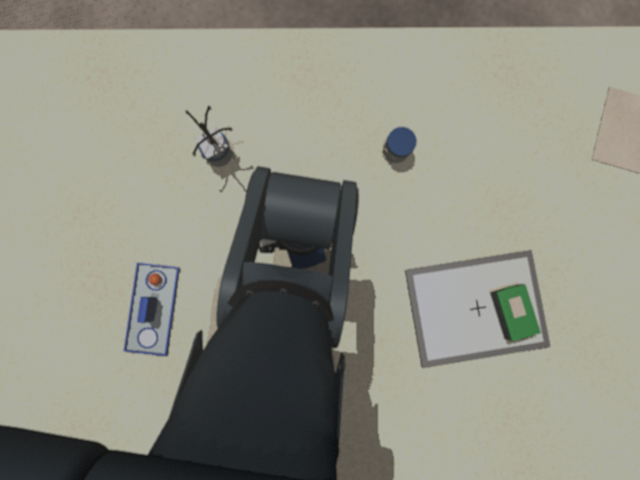

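Run:
```python
import cv2,numpy as np
im=cv2.imread('pics/wrist3.png')
cv2.imwrite('pics/z3.png',cv2.convertScaleAbs(cv2.resize(im[150:275,220:420],None,fx=4,fy=4,interpolation=cv2.INTER_NEAREST),alpha=2.2))
```

```text
(no output)
```

View pics/z3.png

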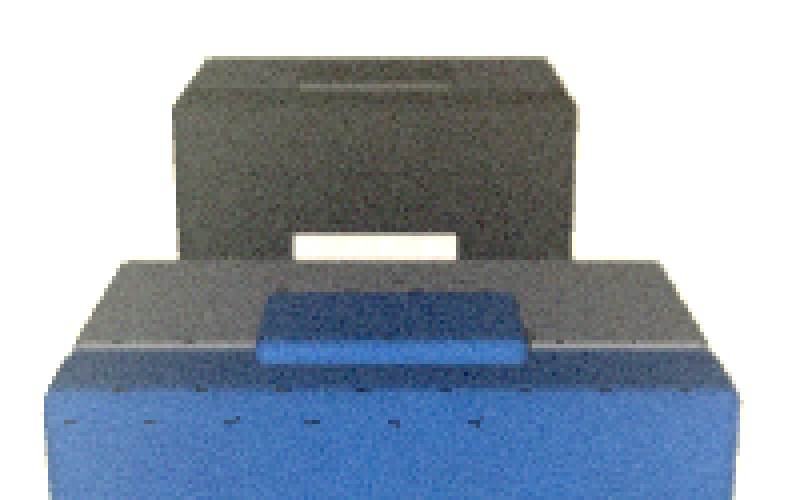

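Run:
```python
from h import *
d=dict(np.load('wrist3.npz')); f=lambda *p:np.array(p)/4+[219.6,149.6]
def rep(n,p,z):
    W=topl(d,p,z); e=W[0]-W[1]; a=np.degrees(np.arctan2(e[1],e[0]))
    print(n,z,W.mean(0).round(4),'w',np.linalg.norm(e).round(4),'yaw',round(a-90,1), 'ctr',(W.mean(0)[:2]-.045*np.array([np.cos(np.radians(a-90)),np.sin(np.radians(a-90))])).round(4))
rep('black',f((173,102),(578,102)),.040); rep('blackbot',f((205,58),(546,58)),0)
for z in(.130,.134,.138): rep('blue',f((45,393),(740,393)),z)
for z in(.092,.096,.1): rep('bluebot',f((130,262),(660,262)),z)
```

```text
black 0.04 [0.6347 0.0217 0.04  ] w 0.0532 yaw 16.7 ctr [0.5916 0.0088]
blackbot 0 [0.6342 0.0219 0.    ] w 0.0532 yaw 16.7 ctr [0.5911 0.009 ]
blue 0.13 [0.6295 0.018  0.13  ] w 0.0538 yaw 16.6 ctr [0.5863 0.0051]
blue 0.134 [0.6309 0.0185 0.134 ] w 0.0519 yaw 16.6 ctr [0.5878 0.0056]
blue 0.138 [0.6324 0.0189 0.138 ] w 0.05 yaw 16.6 ctr [0.5893 0.006 ]
bluebot 0.092 [0.629  0.0175 0.092 ] w 0.0535 yaw 16.6 ctr [0.5859 0.0046]
bluebot 0.096 [0.6301 0.0179 0.096 ] w 0.052 yaw 16.6 ctr [0.587 0.005]
bluebot 0.1 [0.6312 0.0182 0.1   ] w 0.0506 yaw 16.6 ctr [0.5881 0.0053]
```

Wrist view gives the blue far edge 5.5 mm short of black's along the tool and 2 mm off sideways, with yaw matching to 0.1°. Correcting while coming down.

```bash
python3 -m crank '[{"grip":0.8,"offset":[5.5,-2,0],"angular":[0,0,0]},{"grip":0.8,"offset":[5.5,-2,20],"angular":[0,0,0]},{"grip":0.8,"offset":[5.5,-2,38],"angular":[0,0,0]},{"grip":0.8,"offset":[5.5,-2,45],"angular":[0,0,0]},{"grip":0.8,"offset":[5.5,-2,45],"angular":[0,0,0]},{"grip":0.8,"offset":[5.5,-2,45],"angular":[0,0,0]}]'
python3 - <<'E'
from station import vision,manip; import cv2,numpy as np
for n in('wrist',):
    d=vision.snapshot(n); cv2.imwrite(f'pics/{n}4.png',d['pixels'][:,:,::-1]); np.savez(n+'4.npz',**d)
im=d['pixels'][:,:,::-1]
cv2.imwrite('pics/z4.png',cv2.convertScaleAbs(cv2.resize(im[150:275,220:420],None,fx=4,fy=4,interpolation=cv2.INTER_NEAREST),alpha=2.2))
E
```

```text
t: 4.45
tcp_pos: [0.5972, 0.0102, 0.0564]
tool_rot: [0.989, 0.145, 0.001, 0.001]
force: [0.9, 0.6, -3.5]
finger_gap: 0.625
```

View pics/z4.png

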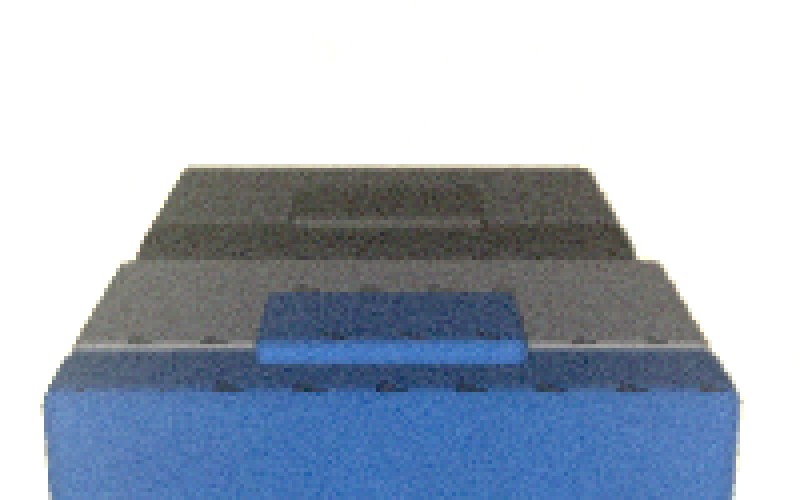

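```bash
python3 - <<'E'
from h import *
d=dict(np.load('wrist4.npz')); f=lambda *p:np.array(p)/4+[219.6,149.6]
a=np.radians(16.7);u=np.array([np.cos(a),np.sin(a)]);v=np.array([u[1],-u[0]])
def rep(n,p,z):
    W=topl(d,p,z); e=W[0]-W[1]; m=W.mean(0)[:2]
    print(n,z,'w',np.linalg.norm(e).round(4),'yaw',round(np.degrees(np.arctan2(e[1],e[0]))-90,1),'tool x,y mm',(m@u*1000).round(1),(m@v*1000).round(1))
rep('blackbot',f((188,166),(585,166)),0)
for z in(.084,.086,.088): rep('blue',f((45,393),(740,393)),z)
for z in(.046,.048,.05): rep('bluebot',f((130,262),(660,262)),z)
E
python3 go.py .5965 .01 .044 16.7
```

```text
blackbot 0 w 0.0521 yaw 16.6 tool x,y mm 614.1 161.4
blue 0.084 w 0.0553 yaw 16.6 tool x,y mm 614.3 162.0
blue 0.086 w 0.0543 yaw 16.6 tool x,y mm 615.1 161.9
blue 0.088 w 0.0533 yaw 16.6 tool x,y mm 615.8 161.9
bluebot 0.046 w 0.0545 yaw 16.6 tool x,y mm 614.2 162.3
bluebot 0.048 w 0.0538 yaw 16.6 tool x,y mm 614.8 162.3
bluebot 0.05 w 0.0531 yaw 16.6 tool x,y mm 615.4 162.3
t 4.5 tcp [0.5975 0.0102 0.0567] off [-1.1 -0.1 12.7] ang [ 0.14 -0.09 -0.03] F [ 0.1  0.1 -2.1] gap 0.626
```

Residuals are about 1 mm. Nudging y by −1 and lowering gently to contact.

```bash
python3 -m crank '[{"grip":0.8,"offset":[0,-1,4],"angular":[0,0,0]},{"grip":0.8,"offset":[0,-1,7],"angular":[0,0,0]},{"grip":0.8,"offset":[0,-1,8],"angular":[0,0,0]},{"grip":0.8,"offset":[0,-1,9],"angular":[0,0,0]},{"grip":0.8,"offset":[0,-1,9],"angular":[0,0,0]}]'
```

```text
t: 5.0
tcp_pos: [0.5964, 0.0115, 0.0468]
tool_rot: [0.989, 0.145, 0.0, 0.001]
force: [-0.4, -0.2, -2.7]
finger_gap: 0.624
```

```bash
python3 -m crank '[{"grip":0.8,"offset":[0,0,0.7],"angular":[0,0,0]},{"grip":0.8,"offset":[0,0,1.2],"angular":[0,0,0]},{"grip":0.8,"offset":[0,0,1.2],"angular":[0,0,0]}]'
python3 -m crank '[{"grip":0.8,"offset":[0,0,0.7],"angular":[0,0,0]},{"grip":0.8,"offset":[0,0,0.7],"angular":[0,0,0]}]'
```

```text
t: 5.3
tcp_pos: [0.5964, 0.0114, 0.0457]
tool_rot: [0.989, 0.145, 0.0, 0.001]
force: [0.0, 0.1, -3.2]
finger_gap: 0.625
t: 5.5
tcp_pos: [0.5964, 0.0114, 0.045]
tool_rot: [0.989, 0.145, 0.0, 0.001]
force: [0.2, -1.1, -3.9]
finger_gap: 0.621
```

```bash
python3 -m crank '[{"grip":0.8,"offset":[0,0,0.7],"angular":[0,0,0]},{"grip":0.8,"offset":[0,0,0.7],"angular":[0,0,0]}]'
python3 -m crank '[{"grip":0.8,"offset":[0,0,0.7],"angular":[0,0,0]},{"grip":0.8,"offset":[0,0,0.7],"angular":[0,0,0]}]'
```

```text
t: 5.7
tcp_pos: [0.5964, 0.0114, 0.0448]
tool_rot: [0.989, 0.145, 0.0, 0.001]
force: [-1.4, -0.6, 1.6]
finger_gap: 0.623
t: 5.9
tcp_pos: [0.5965, 0.0114, 0.0448]
tool_rot: [0.989, 0.145, 0.0, 0.001]
force: [-2.8, 1.1, 5.4]
finger_gap: 0.627
```

Contact felt (force −3 → +5 N). Releasing slowly and rising.

```bash
python3 -m crank '[{"grip":0.3,"offset":[0,0,0],"angular":[0,0,0]},{"grip":0.1,"offset":[0,0,0],"angular":[0,0,0]},{"grip":0,"offset":[0,0,0],"angular":[0,0,0]},{"grip":0,"offset":[0,0,0],"angular":[0,0,0]},{"grip":0,"offset":[0,0,-15],"angular":[0,0,0]},{"grip":0,"offset":[0,0,-50],"angular":[0,0,0]},{"grip":0,"offset":[0,0,-80],"angular":[0,0,0]},{"grip":0,"offset":[0,0,-90],"angular":[0,0,0]},{"grip":0,"offset":[0,0,-90],"angular":[0,0,0]}]'
python3 go.py .4615 -.373 .12 14.7
python3 - <<'E'
from station import vision,manip; import cv2,numpy as np
for n in('wrist','scene'):
    d=vision.snapshot(n); cv2.imwrite(f'pics/{n}5.png',d['pixels'][:,:,::-1]); np.savez(n+'5.npz',**d)
im=cv2.imread('pics/scene5.png')[190:290,270:370];cv2.imwrite('pics/s5z.png',cv2.resize(im,None,fx=5,fy=5))
E
```

```text
t: 6.8
tcp_pos: [0.5977, 0.0114, 0.136]
tool_rot: [0.989, 0.145, 0.002, 0.002]
force: [-0.3, -0.3, -0.1]
finger_gap: 1.001
t 6.8 tcp [0.5977 0.0114 0.136 ] off [-241.   329.    16.2] ang [ 0.22 -0.25  1.99] F [-0.3 -0.3 -0.1] gap 1.001
```

View pics/wrist5.png

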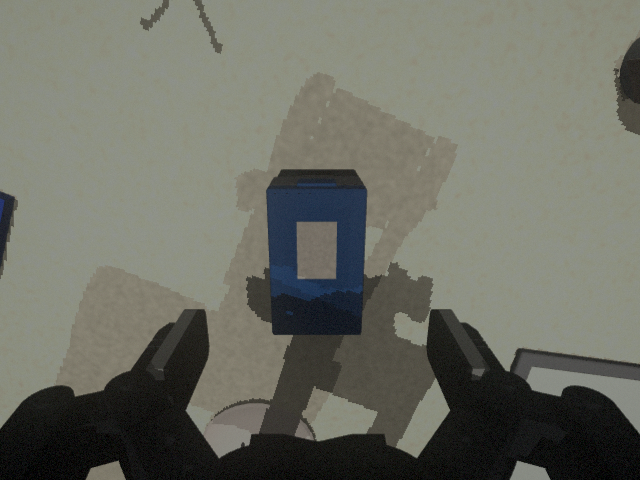

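View pics/s5z.png

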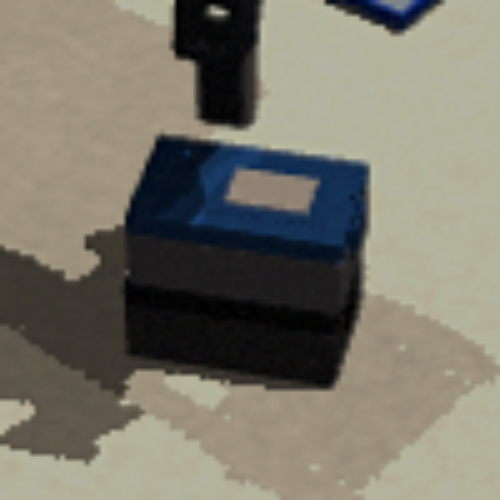

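Blue sits flush and square on black in both views (wrist lid at (317,260); scene column edges aligned). Moving to green.

```bash
python3 -m crank '[{"grip":0,"offset":[-15,20,0],"angular":[0,0,0]},{"grip":0,"offset":[-42,57,0],"angular":[0,0,0]},{"grip":0,"offset":[-70,96,0],"angular":[0,0,0]},{"grip":0,"offset":[-98,134,0],"angular":[0,0,0]},{"grip":0,"offset":[-126,172,0],"angular":[0,0,0]},{"grip":0,"offset":[-154,210,4],"angular":[0,0,1]},{"grip":0,"offset":[-182,248,8],"angular":[0,0,1]},{"grip":0,"offset":[-210,287,12],"angular":[0,0,2]},{"grip":0,"offset":[-232,316,16],"angular":[0,0,2]},{"grip":0,"offset":[-241,329,16],"angular":[0,0,2]}]'
python3 - <<'E'
from station import vision,manip; import cv2,numpy as np
for n in('wrist','wrist'):
    d=vision.snapshot(n); cv2.imwrite(f'pics/{n}6.png',d['pixels'][:,:,::-1]); np.savez(n+'6.npz',**d)
from h import *
rect(d,rng(hsv(d),(45,110,30),(80,255,255),(150,100,500,400)),.046,'green')
E
python3 go.py .4615 -.373 .010 14.7
```

```text
t: 7.9
tcp_pos: [0.4577, -0.3753, 0.1158]
tool_rot: [0.992, 0.126, -0.001, -0.0]
force: [0.4, 0.4, 0.9]
finger_gap: 1.002
green c 459.2 -374.7 m [ 460. -375.] size 88.9 52.8 long-axis deg 14.6
t 8.0 tcp [ 0.4588 -0.3743  0.1167] off [  3.   -0.6 106.7] ang [-0.01  0.04 -0.21] F [-0.3  0.5 -0.1] gap 1.001
```

View pics/wrist6.png

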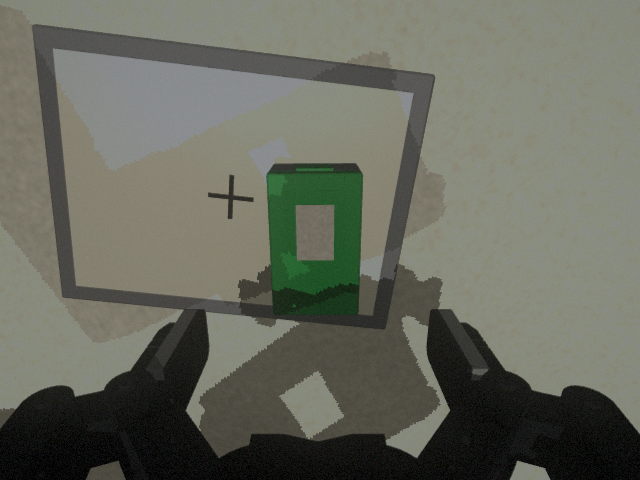

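Wrist view: green lid at (316,240) centred between the fingers, and its measured centre (0.4595, −0.3748) matches the TCP. Descending and gripping.

```bash
python3 -m crank '[{"grip":0,"offset":[0,0,40],"angular":[0,0,0]},{"grip":0,"offset":[0,0,75],"angular":[0,0,0]},{"grip":0,"offset":[0,0,97],"angular":[0,0,0]},{"grip":0,"offset":[0,0,106],"angular":[0,0,0]},{"grip":0,"offset":[0,0,106],"angular":[0,0,0]},{"grip":0.6,"offset":[0,0,106],"angular":[0,0,0]},{"grip":0.8,"offset":[0,0,106],"angular":[0,0,0]},{"grip":0.8,"offset":[0,0,106],"angular":[0,0,0]},{"grip":0.8,"offset":[0,0,106],"angular":[0,0,0]},{"grip":0.8,"offset":[0,0,106],"angular":[0,0,0]}]' 50
python3 -m crank '[{"grip":0.8,"offset":[0,0,-10],"angular":[0,0,0]},{"grip":0.8,"offset":[0,0,-40],"angular":[0,0,0]},{"grip":0.8,"offset":[0,0,-85],"angular":[0,0,0]},{"grip":0.8,"offset":[0,0,-120],"angular":[0,0,0]},{"grip":0.8,"offset":[0,0,-130],"angular":[0,0,0]},{"grip":0.8,"offset":[0,0,-130],"angular":[0,0,0]},{"grip":0.8,"offset":[0,0,-130],"angular":[0,0,0]}]'
python3 go.py .5965 .0114 .14 16.7
```

```text
t: 9.0
tcp_pos: [0.4611, -0.3738, 0.0139]
tool_rot: [0.992, 0.128, 0.001, 0.002]
force: [1.3, 1.5, 6.7]
finger_gap: 0.624
t: 9.7
tcp_pos: [0.459, -0.3717, 0.1408]
tool_rot: [0.992, 0.128, -0.001, -0.001]
force: [0.1, 1.1, -3.3]
finger_gap: 0.625
t 9.7 tcp [ 0.459  -0.3717  0.1408] off [ 230.1 -335.8    0.9] ang [-0.07  0.08 -2.03] F [ 0.1  1.1 -3.3] gap 0.625
```

```bash
python3 -m crank '[{"grip":0.8,"offset":[13,-19,0],"angular":[0,0,0]},{"grip":0.8,"offset":[38,-56,0],"angular":[0,0,0]},{"grip":0.8,"offset":[64,-95,0],"angular":[0,0,-0.5]},{"grip":0.8,"offset":[91,-134,0],"angular":[0,0,-1]},{"grip":0.8,"offset":[118,-174,0],"angular":[0,0,-1]},{"grip":0.8,"offset":[145,-214,0],"angular":[0,0,-1.5]},{"grip":0.8,"offset":[172,-254,0],"angular":[0,0,-1.5]},{"grip":0.8,"offset":[198,-292,0],"angular":[0,0,-2]},{"grip":0.8,"offset":[218,-322,0],"angular":[0,0,-2]},{"grip":0.8,"offset":[228,-336,0],"angular":[0,0,-2]}]'
python3 -m crank '[{"grip":0.8,"offset":[0,0,0],"angular":[0,0,0]},{"grip":0.8,"offset":[0,0,0],"angular":[0,0,0]}]'
python3 - <<'E'
from station import vision,manip; import cv2,numpy as np
d=vision.snapshot('wrist'); np.savez('wrist7.npz',**d)
im=d['pixels'][:,:,::-1]
cv2.imwrite('pics/z7.png',cv2.convertScaleAbs(cv2.resize(im[140:280,220:420],None,fx=4,fy=4,interpolation=cv2.INTER_NEAREST),alpha=2.2))
E
```

```text
t: 10.7
tcp_pos: [0.5942, 0.0136, 0.1389]
tool_rot: [0.989, 0.147, -0.002, -0.0]
force: [-0.0, -0.4, -2.9]
finger_gap: 0.622
t: 10.9
tcp_pos: [0.5942, 0.0097, 0.14]
tool_rot: [0.989, 0.145, -0.002, 0.001]
force: [-0.3, -0.9, -2.4]
finger_gap: 0.624
```

View pics/z7.png

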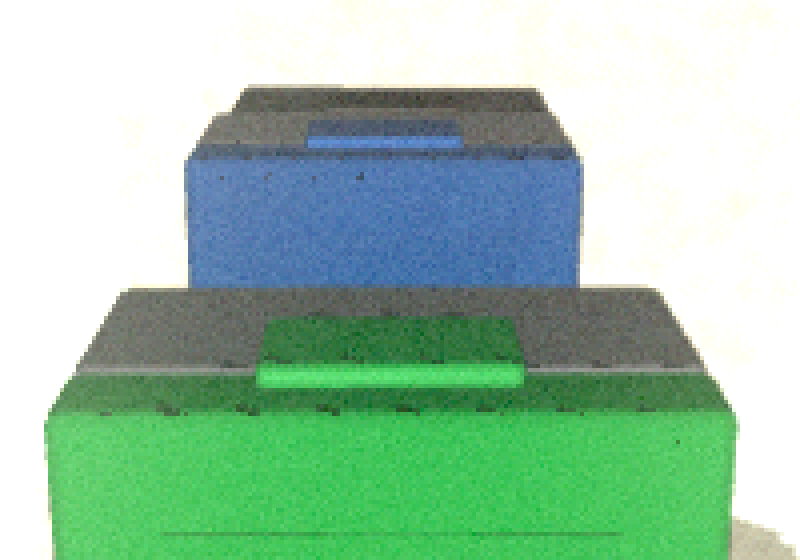

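Run:
```python
from h import *
d=dict(np.load('wrist7.npz')); f=lambda *p:np.array(p)/4+[219.6,139.6]
a=np.radians(16.7);u=np.array([np.cos(a),np.sin(a)]);v=np.array([u[1],-u[0]])
def rep(n,p,z):
    W=topl(d,p,z); e=W[0]-W[1]; m=W.mean(0)[:2]
    print(n,z,'w',np.linalg.norm(e).round(4),'yaw',round(np.degrees(np.arctan2(e[1],e[0]))-90,1),'tool x,y mm',(m@u*1000).round(1),(m@v*1000).round(1))
rep('blackbot',f((240,88),(542,88)),0)
rep('bluetop',f((186,160),(582,160)),.078)
rep('bluebot',f((212,113),(556,113)),.04)
for z in(.17,.173,.176): rep('green',f((45,415),(737,415)),z)
for z in(.132,.135,.138): rep('greenbot',f((130,290),(658,290)),z)
```

```text
blackbot 0 w 0.0549 yaw 16.7 tool x,y mm 613.7 161.6
bluetop 0.078 w 0.0528 yaw 16.7 tool x,y mm 615.8 160.5
bluebot 0.04 w 0.0539 yaw 16.7 tool x,y mm 615.8 160.4
green 0.17 w 0.0536 yaw 16.7 tool x,y mm 613.9 161.4
green 0.173 w 0.0521 yaw 16.7 tool x,y mm 615.0 161.4
green 0.176 w 0.0507 yaw 16.7 tool x,y mm 616.2 161.4
greenbot 0.132 w 0.0533 yaw 16.7 tool x,y mm 613.2 161.7
greenbot 0.135 w 0.0522 yaw 16.7 tool x,y mm 614.0 161.7
greenbot 0.138 w 0.0511 yaw 16.7 tool x,y mm 614.9 161.7
```

Green is within 2 mm of blue; blue vs black measures +2/−1 mm. Correcting by (1.5, −1) and lowering.

```bash
python3 -m crank '[{"grip":0.8,"offset":[1.5,-1,5],"angular":[0,0,0]},{"grip":0.8,"offset":[1.5,-1,25],"angular":[0,0,0]},{"grip":0.8,"offset":[1.5,-1,42],"angular":[0,0,0]},{"grip":0.8,"offset":[1.5,-1,50],"angular":[0,0,0]},{"grip":0.8,"offset":[1.5,-1,52],"angular":[0,0,0]},{"grip":0.8,"offset":[1.5,-1,53],"angular":[0,0,0]},{"grip":0.8,"offset":[1.5,-1,53],"angular":[0,0,0]}]'
python3 - <<'E'
from station import vision,manip; import cv2,numpy as np
d=vision.snapshot('wrist'); np.savez('wrist8.npz',**d)
im=d['pixels'][:,:,::-1]
cv2.imwrite('pics/z8.png',cv2.convertScaleAbs(cv2.resize(im[140:280,220:420],None,fx=4,fy=4,interpolation=cv2.INTER_NEAREST),alpha=2.2))
E
```

```text
t: 11.65
tcp_pos: [0.5971, 0.011, 0.0892]
tool_rot: [0.989, 0.145, 0.001, 0.001]
force: [-0.8, 0.1, -2.4]
finger_gap: 0.622
```

View pics/z8.png

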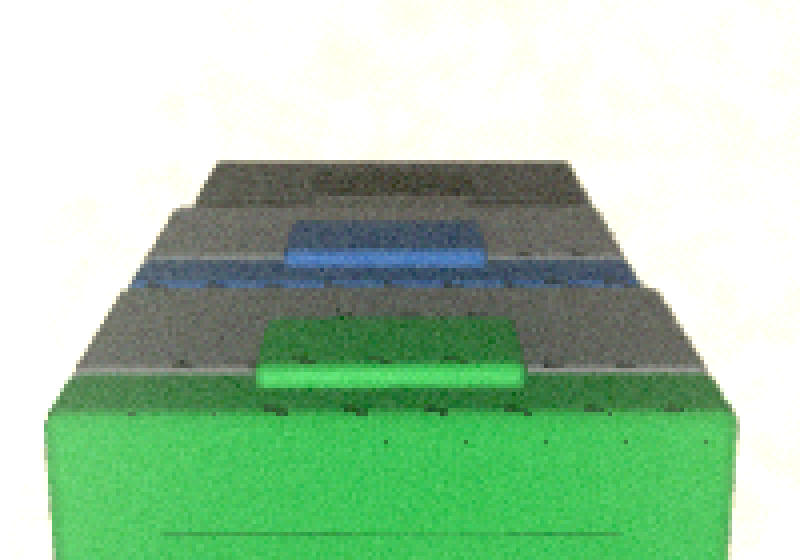

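```bash
python3 -m crank '[{"grip":0.8,"offset":[0,-0.8,2],"angular":[0,0,0]},{"grip":0.8,"offset":[0,-0.8,3.5],"angular":[0,0,0]},{"grip":0.8,"offset":[0,-0.8,3.5],"angular":[0,0,0]}]'
python3 -m crank '[{"grip":0.8,"offset":[0,0,0.8],"angular":[0,0,0]},{"grip":0.8,"offset":[0,0,0.8],"angular":[0,0,0]}]'
python3 -m crank '[{"grip":0.8,"offset":[0,0,0.7],"angular":[0,0,0]},{"grip":0.8,"offset":[0,0,0.7],"angular":[0,0,0]}]'
```

```text
t: 12.0
tcp_pos: [0.5962, 0.0123, 0.0851]
tool_rot: [0.989, 0.145, 0.0, 0.001]
force: [-0.2, -0.7, -1.7]
finger_gap: 0.622
t: 12.2
tcp_pos: [0.5963, 0.0122, 0.0843]
tool_rot: [0.989, 0.145, 0.0, 0.001]
force: [-0.1, 0.5, -2.9]
finger_gap: 0.624
t: 12.4
tcp_pos: [0.5964, 0.0121, 0.084]
tool_rot: [0.989, 0.145, 0.0, 0.001]
force: [-2.0, 0.1, 0.8]
finger_gap: 0.63
```

Contact at the expected height. Pressing 0.5 mm more, then releasing and rising.

```bash
python3 -m crank '[{"grip":0.8,"offset":[0,0,0.5],"angular":[0,0,0]},{"grip":0.3,"offset":[0,0,0.5],"angular":[0,0,0]},{"grip":0.1,"offset":[0,0,0.5],"angular":[0,0,0]},{"grip":0,"offset":[0,0,0.5],"angular":[0,0,0]},{"grip":0,"offset":[0,0,0.5],"angular":[0,0,0]},{"grip":0,"offset":[0,0,-15],"angular":[0,0,0]},{"grip":0,"offset":[0,0,-50],"angular":[0,0,0]},{"grip":0,"offset":[0,0,-80],"angular":[0,0,0]},{"grip":0,"offset":[0,0,-90],"angular":[0,0,0]},{"grip":0,"offset":[0,0,-90],"angular":[0,0,0]}]'
python3 - <<'E'
from station import vision,manip; import cv2,numpy as np
for n in('wrist','scene','top'):
    d=vision.snapshot(n); cv2.imwrite(f'pics/{n}9.png',d['pixels'][:,:,::-1]); np.savez(n+'9.npz',**d)
a=cv2.imread('pics/scene9.png')[170:290,270:370];b=cv2.imread('pics/wrist9.png')[150:350,220:420]
o=np.zeros((480,800,3),np.uint8);o[:480,:400]=cv2.resize(a,None,fx=4,fy=4);o[:400,400:]=cv2.resize(b,None,fx=2,fy=2);cv2.imwrite('pics/z9.png',o)
E
python3 go.py .478 .276 .20 82.6
```

```text
t: 13.4
tcp_pos: [0.5974, 0.0121, 0.1751]
tool_rot: [0.989, 0.145, 0.002, 0.001]
force: [-0.6, -0.4, 0.7]
finger_gap: 1.001
t 13.55 tcp [0.5951 0.0124 0.1721] off [ -36.6 -286.1  -27.9] ang [ -0.08   0.15 -65.92] F [ 0.3  1.3 -0.5] gap 0.996
```

View pics/z9.png

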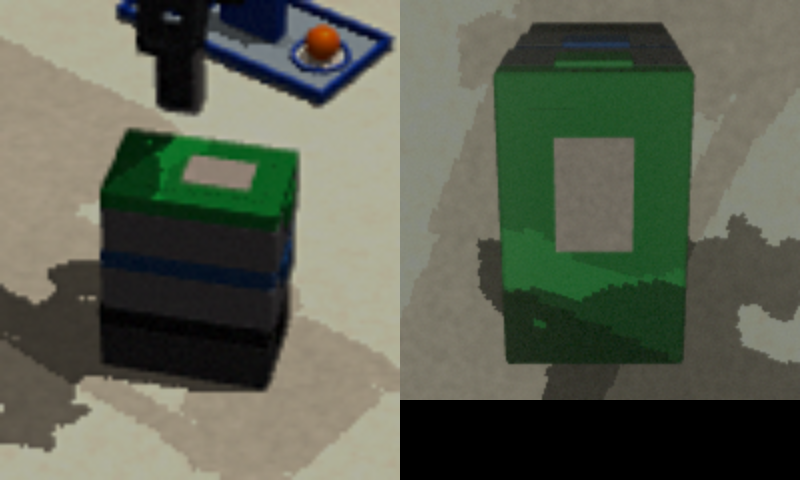

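View pics/top9.png

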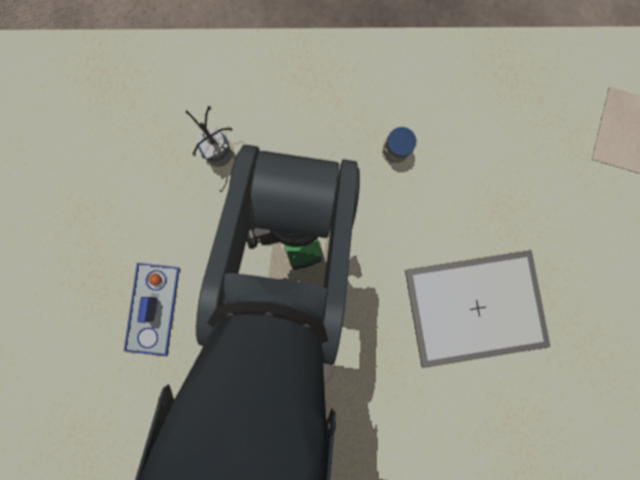

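The column is square, with green on blue on black and the sides flush in both views. Bystanders are unchanged in the top view and the pad is clear. Now measuring the tray.

```bash
python3 - <<'E'
from h import *
d=dict(np.load('top9.npz')); H=hsv(d); 
f=lambda p:(np.array(p)-[400,0]-1.5)/4+[110,255]
c=topl(d,f([(507,32),(683,50),(630,404),(458,384)]),.010); print(c.round(4),c.mean(0).round(4))
for i in range(4): e=c[(i+1)%4]-c[i]; print(np.linalg.norm(e).round(4),np.degrees(np.arctan2(e[1],e[0])).round(1))
h=topl(d,f([(525,168),(550,168),(538,270),(511,270)]),.062); print('rib',h.mean(0).round(4))
for i in range(4): e=h[(i+1)%4]-h[i]; print(np.linalg.norm(e).round(4),np.degrees(np.arctan2(e[1],e[0])).round(1))
p=topl(d,f([(586,101)]),.007); q=topl(d,f([(551,331)]),.007); print('rings',p,q,(p+q)/2,np.linalg.norm(p-q),np.degrees(np.arctan2(*(p-q)[0,1::-1])))
E
python3 go.py .478 .277 .17 -8
```

```text
[[0.5617 0.3042 0.01  ]
 [0.5522 0.2249 0.01  ]
 [0.3948 0.2474 0.01  ]
 [0.4051 0.3236 0.01  ]] [0.4785 0.275  0.01  ]
0.0799 -96.8
0.1591 171.9
0.0769 82.2
0.1578 -7.1
rib [0.4788 0.277  0.062 ]
0.0106 -91.1
0.0432 174.0
0.0114 88.9
0.0433 -7.0
rings [[0.53002093 0.26912557 0.007     ]] [[0.42738208 0.28359654 0.007     ]] [[0.4787015  0.27636105 0.007     ]] 0.10365395778613105 -8.025193132110333
t 13.55 tcp [0.5951 0.0124 0.1721] off [ -36.2 -287.1    2.1] ang [ 0.05  0.15 24.68] F [ 0.3  1.3 -0.5] gap 0.996
```

```bash
python3 -m crank '[{"grip":0,"offset":[-2,-18,0],"angular":[0,0,1]},{"grip":0,"offset":[-7,-54,0],"angular":[0,0,4]},{"grip":0,"offset":[-12,-94,0],"angular":[0,0,8]},{"grip":0,"offset":[-17,-134,0],"angular":[0,0,12]},{"grip":0,"offset":[-22,-174,0],"angular":[0,0,16]},{"grip":0,"offset":[-27,-214,0],"angular":[0,0,20]},{"grip":0,"offset":[-32,-250,0],"angular":[0,0,23]},{"grip":0,"offset":[-35,-277,0],"angular":[0,0,24.3]},{"grip":0,"offset":[-36,-287,0],"angular":[0,0,24.3]},{"grip":0,"offset":[-36,-287,0],"angular":[0,0,24.3]}]'
python3 - <<'E'
from station import vision,manip; import cv2,numpy as np
for n in('wrist','wrist'): d=vision.snapshot(n); cv2.imwrite(f'pics/{n}10.png',d['pixels'][:,:,::-1]); np.savez(n+'10.npz',**d)
E
python3 go.py .4787 .2762 .024 -7.6
```

```text
t: 14.55
tcp_pos: [0.4782, 0.2775, 0.1719]
tool_rot: [0.998, -0.065, -0.001, 0.001]
force: [-0.4, 0.7, 0.4]
finger_gap: 1.001
t 14.65 tcp [0.4795 0.276  0.1724] off [ -0.8  -0.4 148.4] ang [0.15 0.01 0.  ] F [-0.1  0.1  0.5] gap 0.997
```

View pics/wrist10.png

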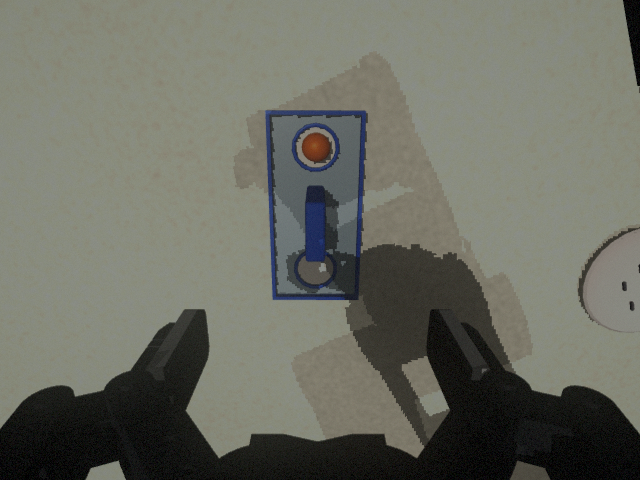

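Run:
```python
from h import *
d=dict(np.load('wrist10.npz'))
p=topl(d,[(316,147.5),(315,268)],.006); print(p,p.mean(0),np.linalg.norm(p[0]-p[1]),np.degrees(np.arctan2(*(p[0]-p[1])[1::-1])))
c=topl(d,[(266.5,111),(367,111),(358,299.5),(274,299.5)],.010); print(c.mean(0))
r=topl(d,[(306,262),(326,262)],.062);print(r)
```

```text
[[0.52804135 0.27063882 0.006     ]
 [0.42589725 0.28514936 0.006     ]] [0.4769693  0.27789409 0.006     ] 0.10316963361438289 -8.085311412445591
[0.47625323 0.27724903 0.01      ]
[[0.45602335 0.28742502 0.062     ]
 [0.45414013 0.27335734 0.062     ]]
```

Wrist view: tray square to the tool, rib at (316,225), marble in its pocket at (316,147). The top and wrist measurements of the tray centre agree within 2 mm. Descending.

```bash
python3 -m crank '[{"grip":0,"offset":[-1,-0.6,25],"angular":[0,0,0.3]},{"grip":0,"offset":[-1,-0.6,65],"angular":[0,0,0.3]},{"grip":0,"offset":[-1,-0.6,100],"angular":[0,0,0.3]},{"grip":0,"offset":[-1,-0.6,130],"angular":[0,0,0.3]},{"grip":0,"offset":[-1,-0.6,143],"angular":[0,0,0.3]},{"grip":0,"offset":[-1,-0.6,148],"angular":[0,0,0.3]},{"grip":0,"offset":[-1,-0.6,148],"angular":[0,0,0.3]}]' 60
python3 - <<'E'
from station import vision,manip; import cv2,numpy as np
for n in('wrist',): d=vision.snapshot(n); cv2.imwrite(f'pics/{n}11.png',d['pixels'][:,:,::-1])
E
```

```text
t: 15.35
tcp_pos: [0.4792, 0.2767, 0.0251]
tool_rot: [0.998, -0.07, 0.0, 0.001]
force: [0.8, -0.3, -0.6]
finger_gap: 0.998
```

View pics/wrist11.png

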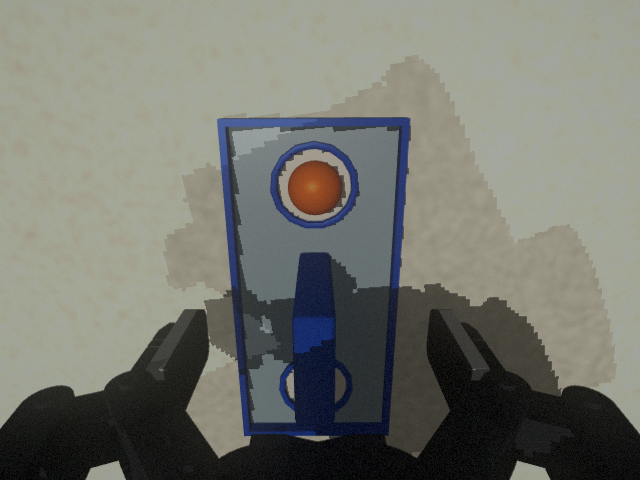

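Rib (x 293–336) is centred between the open fingers and the marble is in its ring. Closing gradually.

```bash
python3 -m crank '[{"grip":0.3,"offset":[0,0,0],"angular":[0,0,0]},{"grip":0.5,"offset":[0,0,0],"angular":[0,0,0]},{"grip":0.6,"offset":[0,0,0],"angular":[0,0,0]},{"grip":0.7,"offset":[0,0,0],"angular":[0,0,0]},{"grip":0.76,"offset":[0,0,0],"angular":[0,0,0]},{"grip":0.82,"offset":[0,0,0],"angular":[0,0,0]},{"grip":0.88,"offset":[0,0,0],"angular":[0,0,0]},{"grip":1,"offset":[0,0,0],"angular":[0,0,0]},{"grip":1,"offset":[0,0,0],"angular":[0,0,0]},{"grip":1,"offset":[0,0,0],"angular":[0,0,0]}]' 60
python3 -m crank '[{"grip":1,"offset":[0,0,-2],"angular":[0,0,0]},{"grip":1,"offset":[0,0,-6],"angular":[0,0,0]},{"grip":1,"offset":[0,0,-12],"angular":[0,0,0]},{"grip":1,"offset":[0,0,-18],"angular":[0,0,0]},{"grip":1,"offset":[0,0,-20],"angular":[0,0,0]},{"grip":1,"offset":[0,0,-20],"angular":[0,0,0]}]'
python3 - <<'E'
from station import vision,manip; import cv2,numpy as np
for n in('wrist','scene'): d=vision.snapshot(n); cv2.imwrite(f'pics/{n}12.png',d['pixels'][:,:,::-1])
b=d['pixels'][100:230,240:420,::-1]; cv2.imwrite('pics/s12.png',cv2.resize(b,None,fx=4,fy=4))
E
```

```text
t: 16.4
tcp_pos: [0.4787, 0.2775, 0.0254]
tool_rot: [0.998, -0.069, 0.001, 0.001]
force: [-1.0, 0.2, 4.0]
finger_gap: 0.153
t: 17.0
tcp_pos: [0.4789, 0.2775, 0.0457]
tool_rot: [0.998, -0.069, 0.001, 0.001]
force: [0.0, -0.6, -1.4]
finger_gap: 0.16
```

View pics/wrist12.png

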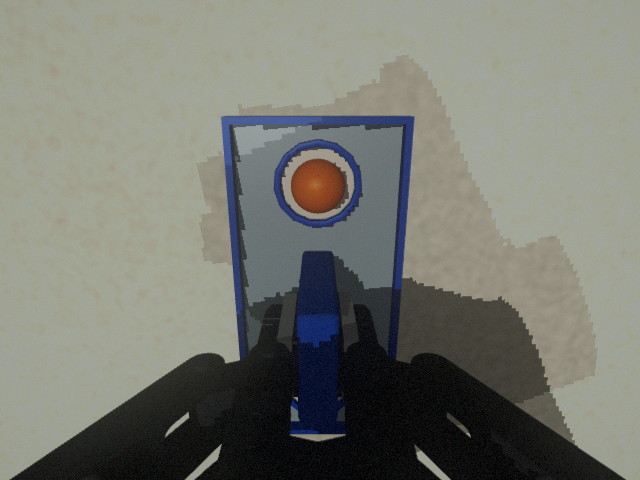

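View pics/s12.png

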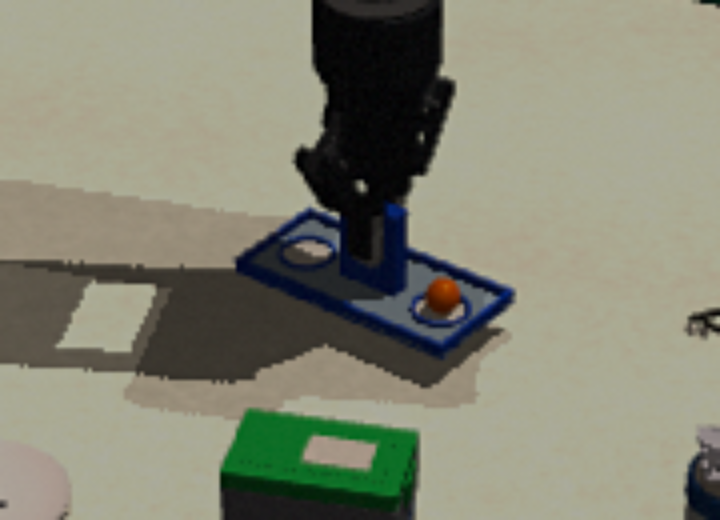

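Tray lifted level, with the marble in its ring at (318,186). Now a smooth lift.

```bash
python3 -m crank '[{"grip":1,"offset":[0,0,-4],"angular":[0,0,0]},{"grip":1,"offset":[0,0,-14],"angular":[0,0,0]},{"grip":1,"offset":[0,0,-30],"angular":[0,0,0]},{"grip":1,"offset":[0,0,-50],"angular":[0,0,0]},{"grip":1,"offset":[0,0,-70],"angular":[0,0,0]},{"grip":1,"offset":[0,0,-90],"angular":[0,0,0]},{"grip":1,"offset":[0,0,-110],"angular":[0,0,0]},{"grip":1,"offset":[0,0,-126],"angular":[0,0,0]},{"grip":1,"offset":[0,0,-138],"angular":[0,0,0]},{"grip":1,"offset":[0,0,-145],"angular":[0,0,0]}]'
python3 -m crank '[{"grip":1,"offset":[0,0,0],"angular":[0,0,0]},{"grip":1,"offset":[0,0,0],"angular":[0,0,0]}]'
python3 go.py .416 -.309 .19 -7.9
python3 - <<'E'
from station import vision,manip; import cv2,numpy as np
for n in('wrist',): d=vision.snapshot(n); cv2.imwrite(f'pics/{n}13.png',d['pixels'][:,:,::-1]);np.savez(n+'13.npz',**d)
from h import *
m=rng(hsv(d),(0,150,60),(15,255,255),(240,120,400,260)); ys,xs=np.nonzero(m); print('marble px',xs.mean(),ys.mean(),m.sum())
E
```

```text
t: 18.1
tcp_pos: [0.4788, 0.2777, 0.1916]
tool_rot: [0.998, -0.069, 0.001, 0.0]
force: [0.3, -0.3, -2.0]
finger_gap: 0.158
t: 18.3
tcp_pos: [0.478, 0.2774, 0.1897]
tool_rot: [0.998, -0.069, -0.0, 0.001]
force: [0.2, 0.3, -1.0]
finger_gap: 0.153
t 18.3 tcp [0.478  0.2774 0.1897] off [ 19.3 589.4   0.9] ang [ 0.12  0.01 -0.01] F [ 0.2  0.3 -1. ] gap 0.153
marble px 317.59718437783835 186.56267029972753 2202
```

```bash
python3 -m crank '[{"grip":1,"offset":[0,5,0],"angular":[0,0,0]},{"grip":1,"offset":[0.5,17,0],"angular":[0,0,0]},{"grip":1,"offset":[1,36,0],"angular":[0,0,0]},{"grip":1,"offset":[2,61,0],"angular":[0,0,0]},{"grip":1,"offset":[3,89,0],"angular":[0,0,0]},{"grip":1,"offset":[4,117,0],"angular":[0,0,0]},{"grip":1,"offset":[5,145,0],"angular":[0,0,0]},{"grip":1,"offset":[6,173,0],"angular":[0,0,0]},{"grip":1,"offset":[7,201,0],"angular":[0,0,0]},{"grip":1,"offset":[8,229,0],"angular":[0,0,0]}]'
python3 -m crank '[{"grip":1,"offset":[1,28,0],"angular":[0,0,0]},{"grip":1,"offset":[2,56,0],"angular":[0,0,0]},{"grip":1,"offset":[3,84,0],"angular":[0,0,0]},{"grip":1,"offset":[4,112,0],"angular":[0,0,0]},{"grip":1,"offset":[5,140,0],"angular":[0,0,0]},{"grip":1,"offset":[6,168,0],"angular":[0,0,0]},{"grip":1,"offset":[7,196,0],"angular":[0,0,0]},{"grip":1,"offset":[8,224,0],"angular":[0,0,0]},{"grip":1,"offset":[9,252,0],"angular":[0,0,0]},{"grip":1,"offset":[10,280,0],"angular":[0,0,0]}]'
python3 -m crank '[{"grip":1,"offset":[0.5,24,0],"angular":[0,0,0]},{"grip":1,"offset":[1,43,0],"angular":[0,0,0]},{"grip":1,"offset":[1,58,0],"angular":[0,0,0]},{"grip":1,"offset":[1,69,0],"angular":[0,0,0]},{"grip":1,"offset":[1,76,0],"angular":[0,0,0]},{"grip":1,"offset":[1,80,0],"angular":[0,0,0]},{"grip":1,"offset":[1,80,0],"angular":[0,0,0]},{"grip":1,"offset":[1,80,0],"angular":[0,0,0]},{"grip":1,"offset":[1,80,0],"angular":[0,0,0]},{"grip":1,"offset":[1,80,0],"angular":[0,0,0]}]'
python3 go.py .416 -.309 .17 -7.9
python3 - <<'E'
from station import vision,manip; import cv2,numpy as np
for n in('wrist','top','scene'): d=vision.snapshot(n); cv2.imwrite(f'pics/{n}14.png',d['pixels'][:,:,::-1]);np.savez(n+'14.npz',**d)
E
python3 go.py .416 -.309 .17 -7.9
```

```text
t: 19.35
tcp_pos: [0.454, 0.0479, 0.1903]
tool_rot: [0.998, -0.069, -0.0, 0.001]
force: [0.2, 0.5, -1.8]
finger_gap: 0.155
t: 20.35
tcp_pos: [0.425, -0.2304, 0.1907]
tool_rot: [0.998, -0.069, -0.0, 0.001]
force: [0.2, -0.7, -1.6]
finger_gap: 0.153
t: 21.35
tcp_pos: [0.4163, -0.3078, 0.1911]
tool_rot: [0.998, -0.069, 0.0, 0.001]
force: [-0.1, -0.4, -2.4]
finger_gap: 0.155
t 21.35 tcp [ 0.4163 -0.3078  0.1911] off [-0.1  1.2 21.1] ang [ 0.08 -0.03  0.03] F [-0.1 -0.4 -2.4] gap 0.155
t 21.5 tcp [ 0.4163 -0.3081  0.1911] off [-0.2  0.9 21.1] ang [ 0.09 -0.04  0.02] F [-0.6 -0.7 -0.6] gap 0.159
```

View pics/wrist14.png

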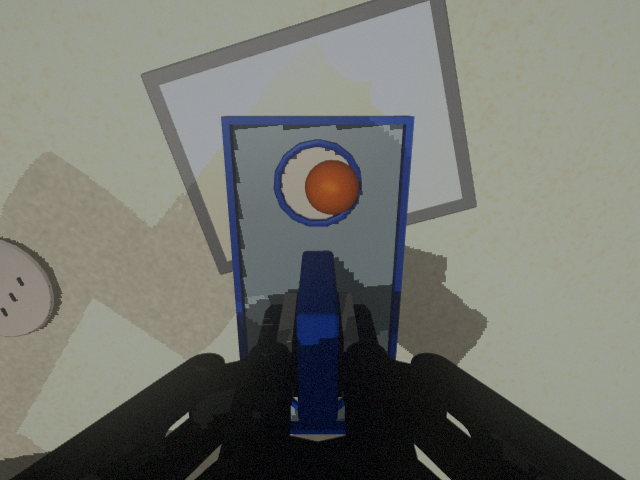

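View pics/top14.png

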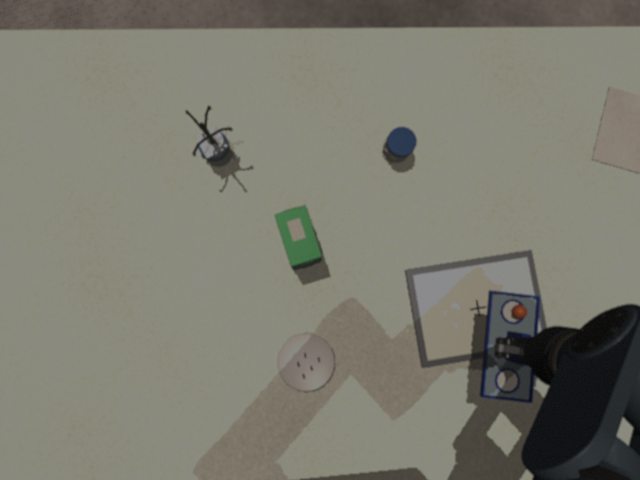

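View pics/scene14.png

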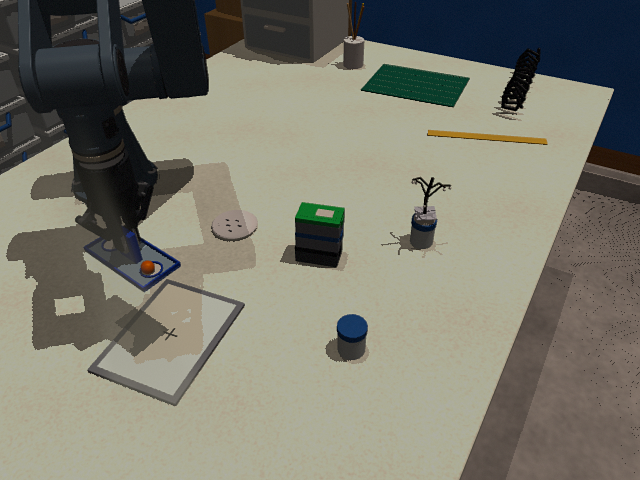

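Wrist view: marble still in its ring, shifted to the +y side (332,187). Top view: marble at (519,312), cross at (478,308), column and bystanders intact. Triangulating the marble from the top and scene views.

```bash
cat > tri.py <<'E'
from h import *
def marble(n):
    px=[];D=[]
    for c,box in(('top',(400,230,600,400)),('scene',(60,150,300,420)),('wrist',(240,110,420,260))):
        d=dict(np.load(f'{c}{n}.npz')); m=rng(hsv(d),(0,150,60),(15,255,255),box); ys,xs=np.nonzero(m); p=(xs.mean(),ys.mean()); px.append(p);D.append(d)
    P=lambda d:d['intrinsics']@np.c_[d['R'],d['t']]
    for i,j in((0,1),(0,2)):
        X=cv2.triangulatePoints(P(D[i]),P(D[j]),np.array(px[i]),np.array(px[j]))[:,0]; X=X[:3]/X[3]; print(('top+scene','top+wrist')[j-1],X.round(4), 'reproj',[ (proj(D[k],X)[0]-px[k]).round(1) for k in(0,1,2)])
    print('px',np.round(px,1)); return D
if __name__=='__main__':
    import sys; D=marble(sys.argv[1])
E
python3 tri.py 14
```

```text
top+scene [ 0.4677 -0.3212  0.1816] reproj [array([0.2, 0.3]), array([0.3, 0. ]), array([ 1.7, -4.1])]
top+wrist [ 0.4678 -0.3199  0.1845] reproj [array([0.2, 0.3]), array([ 0.6, -1.7]), array([-1.4, -2.3])]
px [[519.1 311.4]
 [147.  266.7]
 [331.3 187. ]]
```

Both triangulations agree: marble at (0.4677, −0.3205, 0.183), with the cross at (0.4683, −0.316, 0.008). Final slow move: −4.5 mm in tool y, 20 mm down.

```bash
python3 -m crank '[{"grip":1,"offset":[0,-0.2,1],"angular":[0,0,0]},{"grip":1,"offset":[0,-0.6,3],"angular":[0,0,0]},{"grip":1,"offset":[0,-1.3,6],"angular":[0,0,0]},{"grip":1,"offset":[0,-2.2,10],"angular":[0,0,0]},{"grip":1,"offset":[0,-3.2,14],"angular":[0,0,0]},{"grip":1,"offset":[0.2,-4,17],"angular":[0,0,0]},{"grip":1,"offset":[0.2,-4.4,19],"angular":[0,0,0]},{"grip":1,"offset":[0.2,-4.5,20],"angular":[0,0,0]},{"grip":1,"offset":[0.2,-4.5,20],"angular":[0,0,0]},{"grip":1,"offset":[0.2,-4.5,20],"angular":[0,0,0]}]'
python3 -m crank '[{"grip":1,"offset":[0,0,0],"angular":[0,0,0]},{"grip":1,"offset":[0,0,0],"angular":[0,0,0]},{"grip":1,"offset":[0,0,0],"angular":[0,0,0]},{"grip":1,"offset":[0,0,0],"angular":[0,0,0]},{"grip":1,"offset":[0,0,0],"angular":[0,0,0]}]'
python3 - <<'E'
from station import vision,manip; import cv2,numpy as np
for n in('wrist','top','scene'): d=vision.snapshot(n); cv2.imwrite(f'pics/{n}15.png',d['pixels'][:,:,::-1]);np.savez(n+'15.npz',**d)
a=cv2.imread('pics/top15.png')[240:410,400:560];b=cv2.imread('pics/scene15.png')[190:350,60:260]
o=np.zeros((510,800,3),np.uint8);o[:510,:480]=cv2.resize(a,None,fx=3,fy=3);o[:256,480:]=cv2.resize(b,(320,256));cv2.imwrite('pics/z15.png',o)
print(np.abs(manip.sense()['qd']).max())
E
python3 tri.py 15; python3 go.py .416 -.309 .17 -7.9
```

```text
t: 22.5
tcp_pos: [0.4171, -0.3041, 0.1712]
tool_rot: [0.998, -0.069, 0.0, 0.001]
force: [-0.2, -0.1, -1.8]
finger_gap: 0.155
t: 23.0
tcp_pos: [0.417, -0.304, 0.1711]
tool_rot: [0.998, -0.069, 0.0, 0.001]
force: [0.2, -0.5, -1.6]
finger_gap: 0.156
0.0023348410534209975
top+scene [ 0.4685 -0.3171  0.1621] reproj [array([0.2, 0.2]), array([0.2, 0. ]), array([ 0.8, -3.8])]
top+wrist [ 0.4684 -0.3161  0.1644] reproj [array([0.1, 0.3]), array([ 0.3, -1.4]), array([-1.3, -2.2])]
px [[511.3 310.6]
 [151.8 274.1]
 [331.3 187. ]]
t 23.15 tcp [ 0.417  -0.304   0.1711] off [-0.3  5.1  1.1] ang [ 0.09 -0.04 -0.01] F [ 1.  -0.6 -1.3] gap 0.153
```

View pics/z15.png

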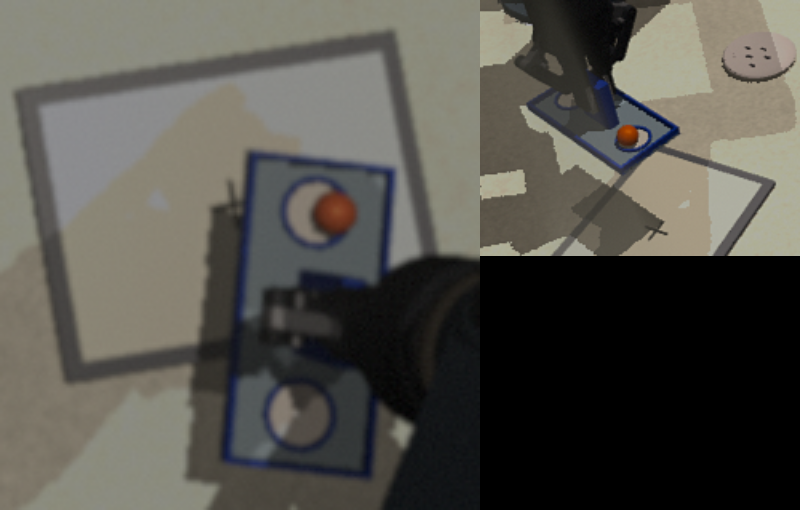

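View pics/wrist15.png

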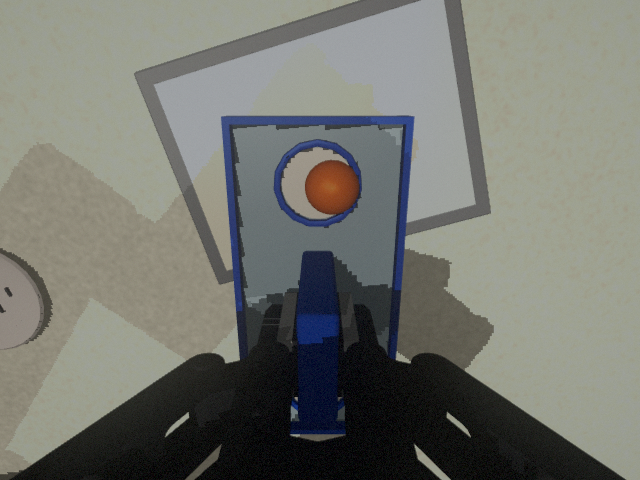

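Marble at (0.4685, −0.3166, 0.163), within about 1 mm of the cross and 15.5 cm above the pad. The marble pixel is identical to the previous stop, so it is at rest, and the arm is still. In the wrist view the tray's far edge stays horizontal, as it was on the bench, so the tray is level. Handing in.

Run:
```python
from station import manip
print(manip.sign_off())
```

```text
the job is handed in; nothing more can be done
None
```

I stacked the blue case on the black one and the green on the blue. I then carried the marble tray to the pad and handed in still holding it, at about 23 s on the robot's clock.

- **Column:** blue measured about 2 mm (along) and 1 mm (across) off black. Green was nudged to about 1 mm of blue before it was set down. Afterwards the stack looked square and flush from the scene and wrist cameras. I saw no movement of the jars or saucer, or of the stack after it was built, but I did not measure their positions again.
- **Marble:** the last triangulation put it at about (0.4685, −0.3166, 0.163), within about 1 mm of the cross and roughly 15.5 cm above the pad. The top+scene and top+wrist results differ by about 1–2 mm. It is inside its ring but has rolled about 4–5 mm to one side of the pocket's centre. It stayed at that spot through the final move.
- **Tray:** it is still gripped at 60 N and the arm was still at handover. I judged it level from the tool angles and the wrist view, and did not measure its tilt directly.

Contact forces stayed below about 7 N in every reading I took.

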